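Pack a slide clamp on a transformer and hold it shut

ROBOT

A 6-joint arm with a two-finger parallel gripper is mounted at the origin on the work surface. World frame = base frame: x ahead of the robot, y to its left, z up, the work surface at z = 0. Lengths are in m, angles in rad, forces in N, time in s.
With the tool pointing down it reaches from about 0.3 to 0.95 m from the base axis. Payload 3.1 kg.
Tool frame: the origin (TCP) lies midway between the tips of the shut fingers; the grasp point (between the pads) lies 19 mm behind it (bot.tcp_to_grasp is the distance from the TCP to the grasp point, in m); z points along the fingers, y is the line along which they close (so a half turn about z gives the same grasp; the last joint's range is limited). The gripper opens to 85 mm and grips with 20 to 120 N. Pads are 22 mm wide; open, the fingers measure 114 mm over their backs; the gripper's body (76 mm by 85 mm) begins 54 mm behind the grasp point. The pads swing forward as they close: fully open they stand 13 mm farther back than shut.
Start: joints at [-1.18, 0.308, 1.634, -0, 1.2, -0.07], TCP at [0.278, -0.56, 0.198] pointing down, gripper open.
Joint ranges: [-3.06, 3.06], [-0.79, 1.96], [0.05, 2.63], [-1.19, 4.34], [0.05, 2.64], [-2.94, 2.94]. Speed limits (rad/s): [2.79, 2.79, 3.14, 3.14, 3.14, 3.14].

INTERFACE

Orientations are given as a 3x3 rotation matrix whose columns are the frame's x, y, z axes.
In Python, from plant import monitor, eyes, job, bot gives the robot as it stands.
- The arm moves only by the tool send_rows, never from a script. Its argument "plan" is a list that holds one entry, the list of rows, each a list of 4 numbers: the shift along the world's x, y, z in units of 0.5 m (1.0 is 0.5 m), then the turn about the world's z in units of 2 rad (1.0 is 2 rad). A call has 1 to 12 rows; each row is the pose to reach, as a shift and turn from the pose commanded when the call began; what a row does not reach only later rows make up. A row lasts 1/10 s, in which the tool goes at most 50 mm and 8.59 degrees, less where a joint would pass 70% of its speed; a pose out of reach is approached as far as the arm can. A call with a number of a shift or a turn outside -1 to 1 is refused whole. A call with a gripper value outside its range is refused whole. "grip" is the opening, from 0 (shut) to 1 (fully open), set as the call begins (left out, the last holds). The fingers move at their own pace and stop on an object; "force" is the grip in N (left out, the last holds). Time passes only in rows, so rows that repeat a pose let the fingers close. It gives the time, the measured TCP pose, the force, the opening and the grip force at its end, in the units of the state.
- monitor.read_state(): the state, without advancing time (a new reading comes with each control period).
- eyes.capture(name): name is "side" or "top"; returns a dict with "pixels" (384x512x3 uint8, red, green, blue), "camera_matrix" (3x3 intrinsics, pixels), "k1" (the pictures are not rectified: a ray, as slopes to the right and down, at radius r is drawn at 1 + k1 r^2 times it, then the intrinsics apply), "rvec" (rotation vector, rad) and "tvec" (3), from world to camera coordinates, as OpenCV has them. Camera axes: x right, y down, z forward; pixel columns grow to the right and rows downward; lengths in m; the calibration is good to about 2 mm. A picture is of the moment at which its call begins. There is no depth.
- job.finish_job(): hands the job in; it is judged then, once.
Trained networks look in a picture, given as the dict that the camera call returned (one of the last four; its "shot" number tells which), for a name from the list of things; names that differ only in an ending like _2 or _b are one class to them, and where a whole thing is asked for, a point or a joint stands for the part that bears it (a point fixed in the world has none). Each returns a list of dicts, best first, with "confidence" (0 to 1); they miss things now and then, are a little off and sometimes report something else, mostly with a low value. They report only what shows in the picture. A call takes as long as a camera call. They do not tell look-alikes from the thing itself.
- eyes.recognise(picture, name): "box" ([left, top, width, height] in pixels, round what is visible of it).
- eyes.regions_of(picture, name): "region" (384x512 bool, what is visible of it) and "box" ([left, top, width, height] in pixels, round what is visible of it).
- eyes.landmark_of(picture, name): "at" ([row, column] in pixels: a listed point, or the origin of a listed thing).
The state is a dict: "time_s": time; "joints": joint angles; "qd": joint speeds; "tau": joint torques, N m; "eef_pos": TCP position; "tool_rot": TCP orientation; "force": force on the tool from outside, world axes, zero at the start; "wrist_torque": the same for the moment, N m; "finger_gap": finger opening in m; "gripper_force": force on a finger pad.
Only numpy, scipy, OpenCV 4.12 (cv2) and the standard library are available. Lean on these libraries where they do the work, as an engineer would, in place of code of your own. Each camera call takes 0.05 s, during which the arm holds its last target. There are 200 camera calls.

TASK

First slide the clamp's jaw back by its black grip to its fully open end stop. One red packing block already stands on the clamp's bed; stand more from the mat squarely beside it, between the jaw and the transformer, just as many as are needed for the jaw to bite on the stack before it runs out of travel and no more. Then push the jaw by its grip until the stack is pressed firmly against the transformer, and finish while still holding the grip and pushing; leave the reel, the tin and the screwdriver alone.

Things in the scene. Friction and masses are not known exactly. Their poses are not given: they have to be found in the camera images.
- clamp: slide clamp fixed to the table: a blue flat bed, 74 mm (x) by 270 mm (y) by 12 mm thick, with an open space on top. Origin: centre of the bed's underside, on the table; its y axis runs along the bed from the jaw to the transformer, z up. The blocks stand on the bed's top, 12 mm above the origin, centred on x = 0. Both long sides are open, nothing stands beside the bed.
- jaw (a joint): travel of the sliding jaw in m along the clamp's +y: 0 = open end stop (away from the transformer), 0.060 = closed end stop. It stays where left and drags with about 1.5 N. At 0.060 a gap of 24 to 56 mm to the transformer still remains, so it bites only on a thicker stack: 2 or 3 blocks in all. With the fewest that bite it ends beyond 0.036. About 10 N of push is firm.
- jaw_face (a point): centre of the jaw's flat steel front face (54 mm wide in the clamp's x, 30 mm high, starts at the bed), 15 mm above the bed's top; moves with the jaw; it looks along the clamp's +y. Axes as the clamp's.
- jaw_grip (a point): point to grasp on the jaw's upright black grip with a yellow band: 28 mm (clamp's x) by 16 mm (clamp's y); its top is 16 mm above this point, the low carriage 28 mm below it. It is 58 mm above the table, 55 mm behind the jaw's face, and moves with the jaw. The jaw's 14 mm thick front plate tops out 15 mm below this point.
- transformer: mains transformer bolted on the bed: dark steel core with a copper coil on top, 60 mm (x) by 50 mm (y) by 58 mm high, fixed. Origin: foot of the middle of its flat face that looks at the jaw, on the bed's top; the body lies on the +y side of it. Axes as the clamp's.
- core_face (a point): point on the transformer's flat face towards the jaw, 15 mm above the bed's top, middle of its width. Axes as the clamp's.
- mat: black rubber mat, 260 mm (x) by 200 mm (y), 3 mm thick, fixed on the table; three blocks start upright on it. Origin: centre of its underside.
- block0: red packing block with a pale stripe, 46 mm (its x) by 20 mm (its y, the thickness that fills the gap) by 30 mm high, 45 g give or take 30 %. Origin: centre of its underside, z up. All four blocks are alike. Grasp it over its 46 mm length from above. This one starts on the bed, 3 to 7 mm in front of the transformer's face, and may stay there.
- block1: red packing block with a pale stripe, 46 mm (its x) by 20 mm (its y, the thickness that fills the gap) by 30 mm high, 45 g give or take 30 %. Origin: centre of its underside, z up. All four blocks are alike. Grasp it over its 46 mm length from above. It starts on the mat; an unneeded one stays there.
- block2: red packing block with a pale stripe, 46 mm (its x) by 20 mm (its y, the thickness that fills the gap) by 30 mm high, 45 g give or take 30 %. Origin: centre of its underside, z up. All four blocks are alike. Grasp it over its 46 mm length from above. It starts on the mat; an unneeded one stays there.
- block3: red packing block with a pale stripe, 46 mm (its x) by 20 mm (its y, the thickness that fills the gap) by 30 mm high, 45 g give or take 30 %. Origin: centre of its underside, z up. All four blocks are alike. Grasp it over its 46 mm length from above. It starts on the mat; an unneeded one stays there.
- solder_reel: blue solder reel standing flat, 52 mm across, 30 mm high; bystander. Origin: centre of its underside.
- flux_tin: round brass-coloured tin, 47 mm across, 26 mm high; bystander. Origin: centre of its underside.
- screwdriver: screwdriver with orange handle lying along its x axis; bystander.
Mind the look-alikes: they are no part of the job. Leave any pink or turquoise look-alike of the block2 alone.

How it is judged:
By the outcome, as a careful person would: the job done as asked, in the order asked, and still so for the second after the job is handed in, while the arm keeps its last pose, push and grip.
It also fails if it takes over 72 s, if anything falls off the work surface, if the arm or the gripper's body presses on something with over 40 N, if the wrist force passes 120 N, or if a joint passes its speed limit or range.

## Working session

There is one attempt and no reset: what is moved stays moved. The work goes in short steps, Python scripts to look and compute and a tool call to move; the robot and the scene stay as the last step left them, time stands still between calls to the robot, and variables do not carry over. Pictures are saved under pics/ and viewed, at most 10 in all, crops included, and the job is handed in when it is done.

Besides the shell and the picture viewer there is one more tool, called as name(argument=value, ...) on one line, values as JSON. send_rows: Moves the arm, as the interface text tells. Shifts and turns lie within -1 to 1; 1 stands for 0.5 m of shift or 2 rad of turn. Its arguments: {"type":"object","properties":{"plan":{"type":"array"},"grip":{"type":"number"},"force":{"type":"number"}},"required":["plan"]}

```bash
ls; mkdir -p pics; cat > h.py <<'E'
import numpy as np, cv2
from plant import monitor, eyes, job, bot
def cap(n): return eyes.capture(n)
def KD(p): 
    return np.array(p["camera_matrix"],float), np.array([p["k1"],0,0,0],float)
def proj(p,X):
    K,D=KD(p); return cv2.projectPoints(np.array(X,float).reshape(-1,3),np.array(p["rvec"],float),np.array(p["tvec"],float),K,D)[0].reshape(-1,2)
def ray(p,uv):
    K,D=KD(p); R=cv2.Rodrigues(np.array(p["rvec"],float))[0]; t=np.array(p["tvec"],float).ravel()
    n=cv2.undistortPoints(np.array(uv,float).reshape(-1,1,2),K,D).reshape(-1,2)
    d=np.c_[n,np.ones(len(n))]@R; return -R.T@t, d/np.linalg.norm(d,axis=1)[:,None]
def onz(p,uv,z):
    c,d=ray(p,uv); return c+d*((z-c[2])/d[:,2])[:,None]
def tri(p,uv,q,uw):
    c,d=ray(p,uv); e,f=ray(q,uw); d=d[0];f=f[0]
    s=np.linalg.lstsq(np.c_[d,-f],e-c,rcond=None)[0]; a=c+s[0]*d;b=e+s[1]*f
    return (a+b)/2, np.linalg.norm(a-b)
def save(p,n,crop=None,scale=1):
    im=p["pixels"][:,:,::-1]
    if crop: x,y,w,h=crop; im=im[y:y+h,x:x+w]
    cv2.imwrite("pics/"+n,cv2.resize(im,None,fx=scale,fy=scale,interpolation=cv2.INTER_CUBIC))
E
python3 - <<'E'
from h import *
s=monitor.read_state(); print(s["time_s"],s["eef_pos"],s["force"],s["finger_gap"],np.round(s["tool_rot"],3).tolist())
T=cap("top");S=cap("side")
print({k:v for k,v in T.items() if k!="pixels"}); print(S["tvec"],ray(S,[[256,192]]),ray(T,[[256,192]]))
im=np.hstack([T["pixels"],S["pixels"]])[:,:,::-1]
save(T,"top0.png",None,1.5);save(S,"side0.png",None,1.5)
for n in ["jaw_face","jaw_grip","core_face","transformer","clamp","mat","block1","solder_reel","flux_tin"]:
    a=eyes.landmark_of(T,n);b=eyes.landmark_of(S,n)
    f=lambda l:[(np.round(x["at"]).tolist(),round(x["confidence"],2)) for x in l]
    print(n,f(a),f(b))
    if a and b and n!="block1": print("   ",tri(T,a[0]["at"][::-1],S,b[0]["at"][::-1]))
E
```

```text
pics
0.0 [ 0.27753549 -0.55898469  0.19654122] [ 0.49142829  0.33149275 -0.45294146] 0.08527445797207936 [[0.896, 0.445, -0.001], [0.445, -0.896, 0.002], [0.0, -0.002, -1.0]]
{'camera_matrix': array([[363.47335704,   0.        , 254.57992972],
       [  0.        , 363.47335704, 194.7118535 ],
       [  0.        ,   0.        ,   1.        ]]), 'k1': 0.013250288801979291, 'rvec': array([ 2.13663351, -2.09385957,  0.19217237]), 'tvec': array([-0.09315077,  0.48058645,  0.91952544]), 'shot': 1}
[-0.39869546  0.23591557  1.04855153] (array([-0.13831563, -0.72041063,  0.8808813 ]), array([[ 0.5071811 ,  0.53280192, -0.6774138 ]])) (array([ 0.29791528, -0.09605668,  0.99357286]), array([[ 0.19844808,  0.0093294 , -0.980067  ]]))
jaw_face [([186.0, 187.0], 0.74)] [([166.0, 214.0], 0.77)]
    (array([0.50183111, 0.10698138, 0.0228372 ]), np.float64(0.013730601540118742))
jaw_grip [([183.0, 208.0], 0.81)] [([166.0, 235.0], 0.56), ([165.0, 200.0], 0.37)]
    (array([0.50969634, 0.04081237, 0.05730179]), np.float64(0.0016050542629827103))
core_face [([195.0, 160.0], 0.64)] [([154.0, 193.0], 0
[... 391 characters left out ...]
54403))
mat [([191.0, 299.0], 0.8)] []
block1 [([259.0, 328.0], 0.74), ([215.0, 320.0], 0.65), ([172.0, 314.0], 0.64), ([214.0, 281.0], 0.61), ([194.0, 166.0], 0.49), ([284.0, 309.0], 0.48), ([245.0, 232.0], 0.43)] [([229.0, 330.0], 0.77), ([164.0, 199.0], 0.75), ([297.0, 270.0], 0.7), ([235.0, 267.0], 0.54), ([223.0, 208.0], 0.53), ([294.0, 236.0], 0.53)]
solder_reel [([118.0, 237.0], 0.56)] [([161.0, 304.0], 0.5)]
    (array([ 0.71934058, -0.02524513, -0.00843042]), np.float64(0.004017041179226562))
flux_tin [([126.0, 162.0], 0.83), ([196.0, 163.0], 0.52), ([182.0, 209.0], 0.18)] [([136.0, 243.0], 0.49)]
    (array([ 0.69024448,  0.19629389, -0.01947946]), np.float64(0.010719577701351471))
```

View pics/top0.png

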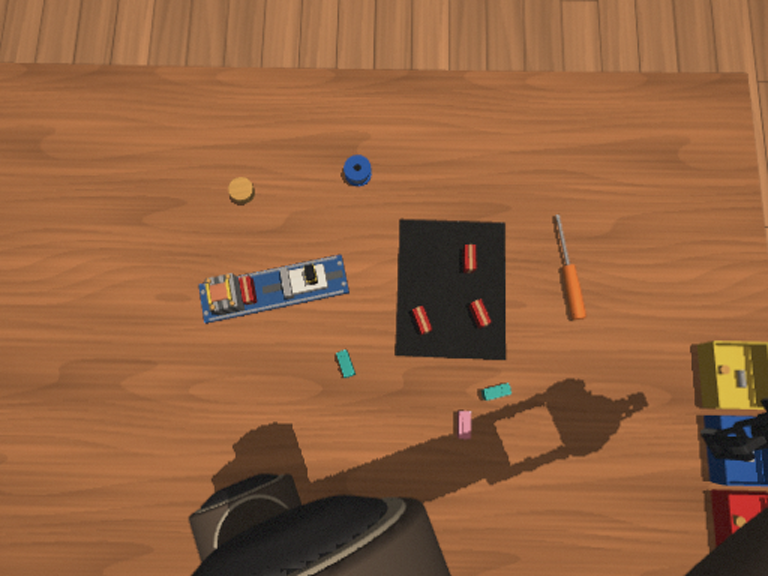

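View pics/side0.png

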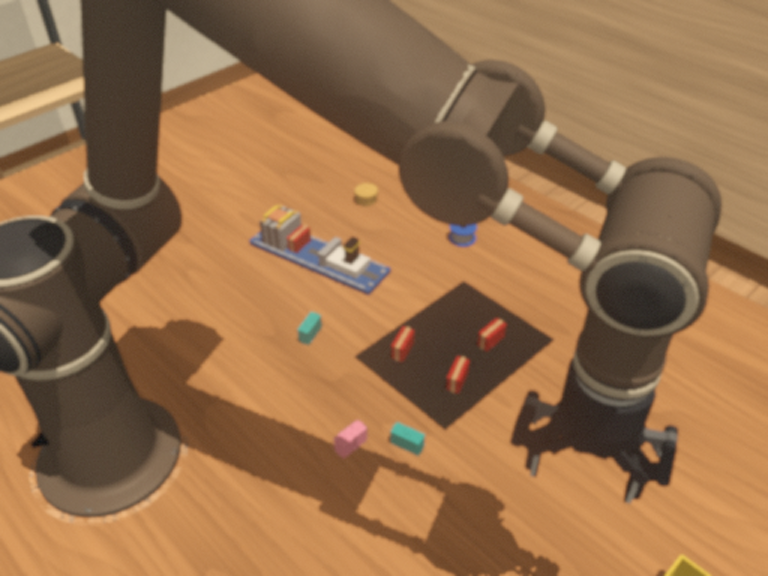

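Top view (image px = shown/1.5): red blocks on the mat at (314,172), (281,213) and (320,209). One red block stands on the bed at (165,194) beside the transformer at (147,195), and the jaw grip is at (207,183). The look-alikes to avoid are turquoise at (230,242) and (331,261), and pink at (309,281). The only candidates are the three red striped blocks on the mat. Next I fit poses and check in a close crop.

```bash
cat >> h.py <<'E'
from scipy.optimize import minimize, least_squares
def boxpts(x,y,z,a,L=.046,W=.020,H=.030):
    c,s=np.cos(a),np.sin(a)
    return np.array([[x+c*u-s*v,y+s*u+c*v,z+w] for u in(-L/2,L/2) for v in(-W/2,W/2) for w in(0,H)])
def redcomps(p,amin=40):
    hsv=cv2.cvtColor(p["pixels"],cv2.COLOR_RGB2HSV)
    m=((hsv[...,0]<9)|(hsv[...,0]>173))&(hsv[...,1]>150)&(hsv[...,2]>60)
    m=cv2.morphologyEx(m.astype(np.uint8),cv2.MORPH_CLOSE,np.ones((3,3)))
    n,l,st,ce=cv2.connectedComponentsWithStats(m)
    return [(ce[i],(l==i),st[i]) for i in range(1,n) if st[i,4]>=amin]
def fitblock(views,x0,z=None):
    # views: list of (picture,mask); soft silhouette fit, 8x supersampled crop
    k=4; tg=[]
    for p,m in views:
        ys,xs=np.where(m); b=(xs.min()-8,ys.min()-8,xs.max()+9,ys.max()+9)
        sub=cv2.resize(m[b[1]:b[3],b[0]:b[2]].astype(np.float32),None,fx=k,fy=k,interpolation=cv2.INTER_LINEAR); tg.append((p,b,cv2.GaussianBlur(sub,(0,0),3)))
    def cost(q):
        zz=z if z is not None else q[3]/1; e=0
        for p,b,t in tg:
            uv=proj(p,boxpts(q[0],q[1],zz,q[2])); uv=((uv-np.array(b[:2])+.5)*k-.5)
            h=cv2.convexHull(uv.astype(np.float32)); im=np.zeros(t.shape,np.float32)
            cv2.fillConvexPoly(im,np.round(h*16).astype(np.int32),1.0,shift=4,lineType=cv2.LINE_8)
            e+=((cv2.GaussianBlur(im,(0,0),3)-t)**2).sum()/t.sum()
        return e
    best=None
    for a in np.arange(0,np.pi,np.pi/6):
        q0=[*x0,a]+([] if z is not None else [.003]); n=len(q0)
        sx=np.array([q0]+[[q0[j]+(d[j] if j==i else 0) for j in range(n)] for i in range(n) for d in [[.006,.006,.3,.006]]])
        r=minimize(cost,q0,method="Nelder-Mead",options=dict(initial_simplex=sx,xatol=1e-4,fatol=1e-5,maxiter=250))
        if best is None or r.fun<best.fun: best=r
    return best.x,best.fun
E
python3 - <<'E'
from h import *
T=cap("top");S=cap("side")
ct,cs=redcomps(T),redcomps(S)
print("top",[(np.round(c[0]).tolist(),int(c[2][4])) for c in ct]); print("side",[(np.round(c[0]).tolist(),int(c[2][4])) for c in cs])
for c in ct:
    P=onz(T,[c[0]],.018)[0]; uv=proj(S,P)[0]
    d=min(cs,key=lambda k:np.linalg.norm(k[0]-uv))
    if np.linalg.norm(d[0]-uv)<12:
        X,g=tri(T,c[0],S,d[0]); q,f=fitblock([(T,c[1]),(S,d[1])],P[:2]); print(np.round(c[0]),"tri",np.round(X,4),round(g,4),"fit",np.round(q,4),round(f,3))
a=cv2.resize(T["pixels"][160:225,125:240],None,fx=6.9,fy=6.9,interpolation=cv2.INTER_CUBIC)[:,:790]
b=cv2.resize(S["pixels"][130:200,160:265],None,fx=4,fy=4,interpolation=cv2.INTER_CUBIC)
cc=cv2.resize(T["pixels"][150:235,260:345],None,fx=3.2,fy=3.2,interpolation=cv2.INTER_CUBIC)
a=cv2.resize(T["pixels"][160:220,125:240],None,fx=5,fy=5,interpolation=cv2.INTER_CUBIC)
im=np.zeros((590,800,3),np.uint8); im[:300,:575]=a; im[305:585,:420]=b; im[305:577,430:702]=cc
cv2.imwrite("pics/c1.png",im[:,:,::-1])
E
```

```text
top [([313.0, 172.0], 115), ([165.0, 193.0], 157), ([320.0, 208.0], 154), ([281.0, 213.0], 140), ([489.0, 340.0], 868)]
side [([201.0, 159.0], 83), ([328.0, 223.0], 216), ([264.0, 227.0], 61), ([271.0, 230.0], 124), ([301.0, 247.0], 79), ([308.0, 250.0], 110)]
[313. 172.] tri [ 0.5541 -0.2432  0.0179] 0.0007 fit [ 0.5549 -0.2426 -0.0086  0.005 ] 0.445
[165. 193.] tri [0.4875 0.1607 0.0235] 0.0035 fit [0.4896 0.1627 0.6207 0.0032] 1.019
[320. 208.] tri [ 0.4561 -0.2631  0.0124] 0.0047 fit [ 0.4577 -0.2631  0.6351 -0.0063] 0.793
[281. 213.] tri [ 0.4417 -0.1575  0.0119] 0.0047 fit [ 0.443  -0.157   0.5928 -0.0056] 0.644
```

View pics/c1.png

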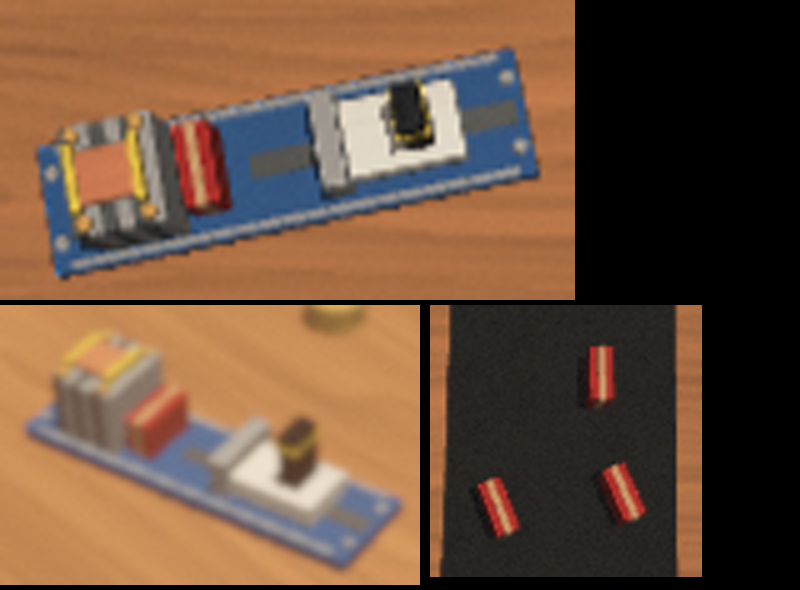

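The crop confirms the three red striped blocks on the mat and block0 upright on the bed in front of the transformer. The jaw is partly open, with its black grip at about (207,183) in top px. My side masks split at the pale stripe, so I refit with whole silhouettes.

```bash
cat >> h.py <<'E'
def region(p,uv,name="block1"):
    rs=eyes.regions_of(p,name); best=None
    for r in rs:
        ys,xs=np.where(r["region"]); 
        if len(xs)==0: continue
        d=np.hypot(xs.mean()-uv[0],ys.mean()-uv[1])
        if d<9 and (best is None or d<best[0]): best=(d,r["region"])
    return None if best is None else best[1]
def hullmask(p,uv,rad=14):
    # red+pale pixels near uv, hull filled
    hsv=cv2.cvtColor(p["pixels"],cv2.COLOR_RGB2HSV)
    m=((hsv[...,0]<9)|(hsv[...,0]>173))&(hsv[...,1]>140)&(hsv[...,2]>50)
    d=np.zeros(m.shape,np.uint8); cv2.circle(d,(int(uv[0]),int(uv[1])),rad,1,-1)
    ys,xs=np.where(m&(d>0)); o=np.zeros(m.shape,np.uint8)
    cv2.fillConvexPoly(o,cv2.convexHull(np.c_[xs,ys].astype(np.int32)),1); return o>0
def clampfit(pics,q0):
    # blue outline: hull of bed mask against the projected bed box
    tg=[]
    for p in pics:
        hsv=cv2.cvtColor(p["pixels"],cv2.COLOR_RGB2HSV)
        m=((hsv[...,0]>100)&(hsv[...,0]<125)&(hsv[...,1]>110)).astype(np.uint8)
        uv=proj(p,[[.495,.1,.012]])[0]; d=np.zeros_like(m); cv2.circle(d,(int(uv[0]),int(uv[1])),62,1,-1)
        m=m&d; n,l,st,_=cv2.connectedComponentsWithStats(m); keep=[i for i in range(1,n) if st[i,4]>15]
        ys,xs=np.where(np.isin(l,keep)); tg.append((p,cv2.convexHull(np.c_[xs,ys].astype(np.float32)).reshape(-1,2)))
    def res(q):
        r=[]
        for p,h in tg:
            B=cv2.convexHull(proj(p,boxpts(q[0],q[1],0,q[2],.074,.270,.012)).astype(np.float32))
            r+= [cv2.pointPolygonTest(B,(float(a),float(b)),True)-.5 for a,b in h]
        return r
    s=least_squares(res,q0,loss="soft_l1",f_scale=.5,diff_step=1e-3); return s.x,np.round(res(s.x),1)
E
python3 - <<'E'
from h import *
T=cap("top");S=cap("side")
for c in [(313,172),(165,194),(320,208),(281,213)]:
    z=.012 if c[0]<200 else .003
    P=onz(T,[c],z+.015)[0]; uv=proj(S,P)[0]
    mt,ms=hullmask(T,c),hullmask(S,uv)
    q,f=fitblock([(T,mt),(S,ms)],P[:2]); q2,f2=fitblock([(T,mt),(S,ms)],P[:2],z)
    q3,f3=fitblock([(T,mt)],P[:2],z)
    print(c,np.round(q,4),round(f,3),"| fixed z",np.round(q2,4),round(f2,3),"| top only",np.round(q3,4),round(f3,3))
for pics in ([T],[S],[T,S]):
    q,r=clampfit(pics,[.495,.09,.25]); print("clamp",np.round(q,4),r)
ex=np.array([np.cos(q[2]),np.sin(q[2])]);ey=np.array([-ex[1],ex[0]])
for n,h in [("jaw_face",.027),("jaw_grip",.058),("core_face",.027),("transformer",.012),("clamp",0)]:
    for nm,p in (("T",T),("S",S)):
        for r in eyes.landmark_of(p,n)[:1]:
            X=onz(p,[r["at"][::-1]],h)[0][:2]-q[:2]; print(n,nm,"clamp xy",np.round([X@ex,X@ey],4),round(r["confidence"],2))
E
```

```text
(313, 172) [ 0.5541 -0.2426  3.1203  0.0044] 0.038 | fixed z [ 0.5544 -0.2426  3.1167] 0.043 | top only [ 0.5547 -0.2428 -0.007 ] 0.002
(165, 194) [0.486  0.1609 3.4651 0.0126] 0.2 | fixed z [0.4862 0.1614 0.3386] 0.201 | top only [0.4858 0.1611 0.2425] 0.013
(320, 208) [ 0.4521 -0.26    3.4927  0.0044] 0.052 | fixed z [ 0.4525 -0.2598  3.4906] 0.055 | top only [ 0.4523 -0.2602  0.3866] 0.006
(281, 213) [ 0.4382 -0.1554  3.4911  0.0041] 0.043 | fixed z [ 0.4383 -0.1552  0.3204] 0.043 | top only [ 0.4388 -0.1555  0.3716] 0.005
clamp [0.4892 0.116  0.2545] [ 1.5  1.2  2.7 -0.3 -0.   0.7  2.8  0.2  0.4  0.2  0.1  0.6]Traceback (most recent call last):
  File "<stdin>", line 11, in <module>
  File "h.py", line 76, in clampfit
    ys,xs=np.where(np.isin(l,keep)); tg.append((p,cv2.convexHull(np.c_[xs,ys].astype(np.float32)).reshape(-1,2)))
                                                  ^^^^^^^^^^^^^^^^^^^^^^^^^^^^^^^^^^^^^^^^^^^^^^^^^^^^^^^
AttributeError: 'NoneType' object has no attribute 'reshape'
```

```bash
cat >> h.py <<'E'
CT=[(132.2,189.2),(227.4,169.2),(232.6,195.0),(136.6,215.0)]; CS=[(165.9,160.9),(245.9,195.4),(259.6,179.6)]
E
python3 - <<'E'
from h import *
T=cap("top");S=cap("side")
def res(q):
    r=[]
    for p,h in ((T,CT),(S,CS)):
        P=proj(p,boxpts(q[0],q[1],0,q[2],.074,.270,.012)).reshape(4,2,2)
        for uv in h: # distance to nearest vertical corner edge's midpoint, per axis
            M=P.mean(1); d=M-np.array(uv); r+=list(d[np.argmin((d**2).sum(1))])
    return r
s=least_squares(res,[.489,.1,.25],loss="soft_l1"); q=s.x; print("clamp",np.round(q,4),np.round(s.fun if 0 else res(q),1))
ex=np.array([np.cos(q[2]),np.sin(q[2])]);ey=np.array([-ex[1],ex[0]]); print(ex,ey)
for n,h in [("jaw_face",.027),("jaw_grip",.058),("core_face",.027),("transformer",.012),("clamp",0)]:
    for nm,p in (("T",T),("S",S)):
        for r in eyes.landmark_of(p,n)[:1]:
            X=onz(p,[r["at"][::-1]],h)[0][:2]-q[:2]; print(n,nm,"clamp xy",np.round([X@ex,X@ey],4),round(r["confidence"],2))
# block0 & hand-picked edges in clamp frame
X=np.array([.4858,.1611])-q[:2]; print("block0",X@ex,X@ey)
f=lambda a,b:(a/5+125-.4,b/5+160-.4)
for n,uv,z in [("front plate top-front L",f(308,97),.042),("plate top-front R",f(325,195),.042),("core top front edge far",f(150,110),.07),("core face foot near",f(190,228),.012)]:
    Y=onz(T,[uv],z)[0][:2]-q[:2]; print(n,np.round([Y@ex,Y@ey],4))
g=tri(T,eyes.landmark_of(T,"jaw_grip")[0]["at"][::-1],S,eyes.landmark_of(S,"jaw_grip")[0]["at"][::-1]); print(g)
E
```

```text
clamp [0.4938 0.1176 0.2303] [ 0.1  0.1  0.1  0.4  0.1 -0.2 -0.4  0.1 -0.1  0.1 -0.3 -0.1  1.1 -0.2]
[0.97358981 0.22830435] [-0.22830435  0.97358981]
jaw_face T clamp xy [ 0.0065 -0.0138] 0.69
jaw_face S clamp xy [ 0.0013 -0.0226] 0.58
jaw_grip T clamp xy [-0.0031 -0.0835] 0.9
jaw_grip S clamp xy [-0.0093 -0.0765] 0.85
core_face T clamp xy [-0.0005  0.0384] 0.71
core_face S clamp xy [-0.0049  0.0534] 0.62
transformer T clamp xy [-0.0031  0.0604] 0.57
transformer S clamp xy [0.0007 0.0518] 0.66
clamp T clamp xy [ 0.0037 -0.0014] 0.64
clamp S clamp xy [-0.014  -0.0078] 0.84
block0 0.002143443448650956 0.04412953463878988
front plate top-front L [ 0.0245 -0.0221]
plate top-front R [-0.0303 -0.0217]
core top front edge far [0.0272 0.0557]
core face foot near [-0.0263  0.0583]
(array([0.50572738, 0.03813044, 0.05878944]), np.float64(0.009286113539376972))
```

Measured in the clamp frame (origin (0.494,0.118), yaw 0.230): jaw face at y≈-0.022, grip at ≈(0.511,0.043,0.058), core face at ≈+0.057, and block0 at +0.044. Block heights come out at 4.4 mm on the mat (expected 3) and 12.6 mm on the bed (expected 12). Now to the grip, closing along the clamp's y.

send_rows(plan=[[[0.38,1.0,0,-0.115],[0.38,1.0,0,-0.115],[0.38,1.0,0,-0.115],[0.38,1.0,0,-0.115],[0.38,1.0,0,-0.115],[0.38,1.0,0,-0.115],[0.38,1.0,0,-0.115],[0.38,1.0,0,-0.115],[0.38,1.0,0,-0.115],[0.38,1.0,0,-0.115],[0.38,1.0,0,-0.115],[0.38,1.0,0,-0.115]]], grip=0.47, force=40)

```text
time_s: 3.1
eef_pos: [0.4691, -0.0561, 0.1981]
tool_rot: [[0.972, 0.234, 0.001], [0.234, -0.972, 0.001], [0.002, -0.001, -1.0]]
force: [0.3, 0.1, 0.8]
finger_gap: 0.0402
gripper_force: 0.0
```

send_rows(plan=[[[0.084,0.198,-0.1,0],[0.084,0.198,-0.2,0],[0.084,0.198,-0.2,0],[0.084,0.198,-0.2,0],[0.084,0.198,-0.24,0],[0.084,0.198,-0.28,0],[0.084,0.198,-0.312,0],[0.084,0.198,-0.312,0],[0.084,0.198,-0.312,0]]])

```text
time_s: 4.0
eef_pos: [0.5104, 0.0381, 0.0426]
tool_rot: [[0.974, 0.228, 0.001], [0.228, -0.974, -0.0], [0.001, 0.001, -1.0]]
force: [0.5, -0.0, -0.0]
finger_gap: 0.0402
gripper_force: 0.0
```

send_rows(plan=[[[0,0,0,0],[0,0,0,0],[0,0,0,0],[0,0,0,0],[0,0,0,0]]], grip=0, force=40)

```text
time_s: 4.5
eef_pos: [0.51, 0.0392, 0.042]
tool_rot: [[0.973, 0.229, 0.0], [0.229, -0.973, -0.0], [0.0, 0.0, -1.0]]
force: [0.4, 0.0, -0.8]
finger_gap: 0.0002
gripper_force: 0.0
```

```bash
python3 - <<'E'
from h import *
T=cap("top");S=cap("side")
print(proj(T,[[.51,.039,.042]]),proj(S,[[.51,.039,.042]]), eyes.landmark_of(S,"jaw_grip"),eyes.landmark_of(T,"jaw_grip"))
a=cv2.resize(T["pixels"][150:230,125:245],None,fx=4,fy=4,interpolation=cv2.INTER_CUBIC)
b=cv2.resize(S["pixels"][100:200,160:290],None,fx=2.6,fy=2.6,interpolation=cv2.INTER_CUBIC)
im=np.zeros((590,500,3),np.uint8); im[:320,:480]=a; im[325:325+b.shape[0],:b.shape[1]]=b
cv2.imwrite("pics/c2.png",im[:,:,::-1])
E
```

```text
[[209.23603856 184.03279564]] [[235.18996133 170.27941485]] [{'at': [163.7, 236.4], 'confidence': 0.58}, {'at': [165.1, 196.8], 'confidence': 0.45}] [{'at': [181.3, 207.8], 'confidence': 0.49}]
```

View pics/c2.png

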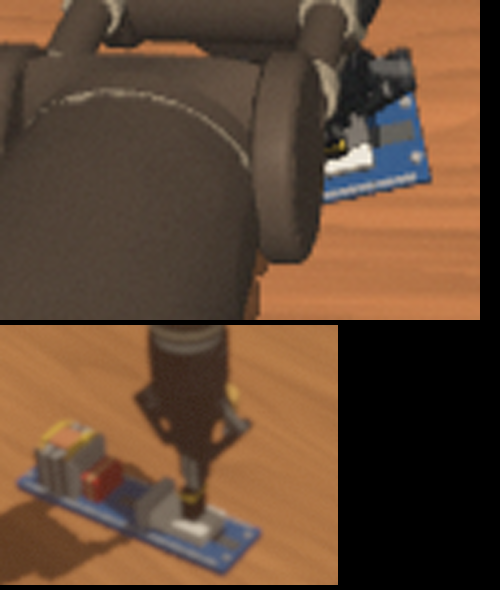

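```bash
python3 - <<'E'
from h import *
s=monitor.read_state(); print(s["finger_gap"],s["gripper_force"],s["eef_pos"])
T=cap("top");S=cap("side")
a=cv2.resize(T["pixels"][160:205,190:240],None,fx=7.8,fy=7.8,interpolation=cv2.INTER_CUBIC)
b=cv2.resize(S["pixels"][120:195,205:265],None,fx=6.5,fy=6.5,interpolation=cv2.INTER_CUBIC)
for uv,z in [((206,180.4),.074),((205.6,179),.074)]: print(onz(T,[uv],z))
for uv,z in [((234.4,160.6),.074)]: print(onz(S,[uv],z))
im=np.zeros((590,800,3),np.uint8); im[:a.shape[0],:a.shape[1]]=a; im[:b.shape[0],400:400+b.shape[1]]=b
cv2.imwrite("pics/c3.png",im[:,:,::-1])
E
```

```text
0.00021161127226920296 0.0 [0.50981741 0.03923811 0.04172701]
[[0.51237917 0.04331221 0.074     ]]
[[0.5160968  0.04452789 0.074     ]]
[[0.51019047 0.04030561 0.074     ]]
```

View pics/c3.png

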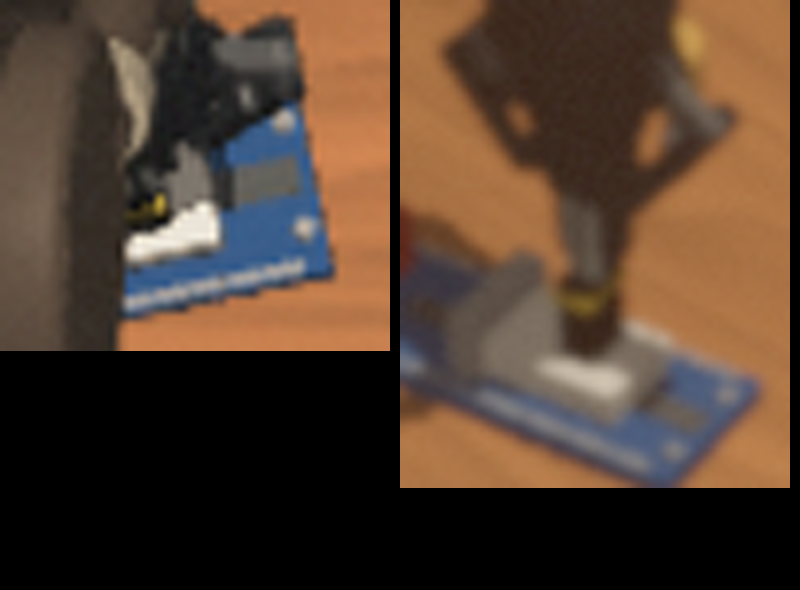

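```bash
python3 - <<'E'
from h import *
T=cap("top");S=cap("side")
Z=[.042,.06,.08,.1,.14]
print(np.round(proj(T,[[.51,.039,z] for z in Z]),1).tolist()); print(np.round(proj(S,[[.51,.039,z] for z in Z]),1).tolist())
def ov(p,box,f,segs):
    x,y,w,h=box; im=cv2.resize(p["pixels"][y:y+h,x:x+w],None,fx=f,fy=f,interpolation=cv2.INTER_CUBIC)
    for A,c in segs:
        uv=(proj(p,A)-[x,y]+.5)*f; cv2.polylines(im,[np.round(uv).astype(int)],False,c,1)
    return im
e=.2303; g=np.array([.5114,.0426])
def ring(z,L=.028,W=.016,o=g):
    c,s=np.cos(e),np.sin(e); return [[o[0]+c*u-s*v,o[1]+s*u+c*v,z] for u,v in [(-L/2,-W/2),(L/2,-W/2),(L/2,W/2),(-L/2,W/2),(-L/2,-W/2)]]
segs=[([[.51,.039,.042],[.51,.039,.14]],(0,255,0)),(ring(.03),(255,0,255)),(ring(.074),(255,0,255)),(ring(.042,.022,.024,np.array([.51,.039])),(0,255,255))]
a=ov(T,(190,155,50,60),7.8,segs);b=ov(S,(205,115,60,80),6.5,segs)
im=np.zeros((590,800,3),np.uint8); im[:a.shape[0],:a.shape[1]]=a; im[:b.shape[0],400:400+b.shape[1]]=b
cv2.imwrite("pics/c4.png",im[:,:,::-1])
E
```

```text
[[209.2, 184.0], [208.3, 182.5], [207.3, 180.8], [206.2, 179.0], [203.9, 175.1]]
[[235.2, 170.3], [234.9, 165.0], [234.6, 159.1], [234.3, 153.0], [233.6, 140.4]]
```

View pics/c4.png

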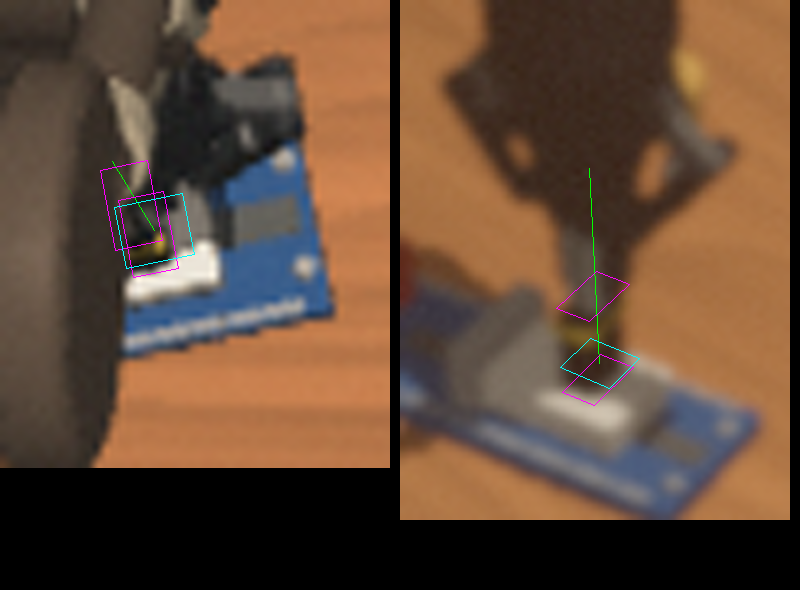

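The overlay shows my grip model (magenta) on the grip and the tool axis through it, yet the gap reads 0. A small pull will test whether it's really held.

send_rows(plan=[[[0.0015,-0.0065,0,0],[0.003,-0.013,0,0],[0.0046,-0.0195,0,0],[0.0046,-0.0195,0,0]]])

```text
time_s: 5.3
eef_pos: [0.5124, 0.0289, 0.0418]
tool_rot: [[0.974, 0.228, 0.0], [0.228, -0.974, -0.0], [0.0, 0.0, -1.0]]
force: [-0.8, 0.1, -0.6]
finger_gap: 0.0001
gripper_force: 0.0
```

```bash
python3 - <<'E'
from h import *
s=monitor.read_state(); print(s["time_s"],s["finger_gap"],s["gripper_force"],s["eef_pos"],s["force"])
S=cap("side");T=cap("top")
b=cv2.resize(S["pixels"][115:195,195:265],None,fx=7,fy=7,interpolation=cv2.INTER_CUBIC)
cv2.imwrite("pics/c5.png",b[:,:,::-1])
E
```

```text
5.3 8.805792561221235e-05 0.0 [0.51242363 0.02890127 0.04180384] [-0.75064587  0.14997865 -0.56443331]
```

View pics/c5.png

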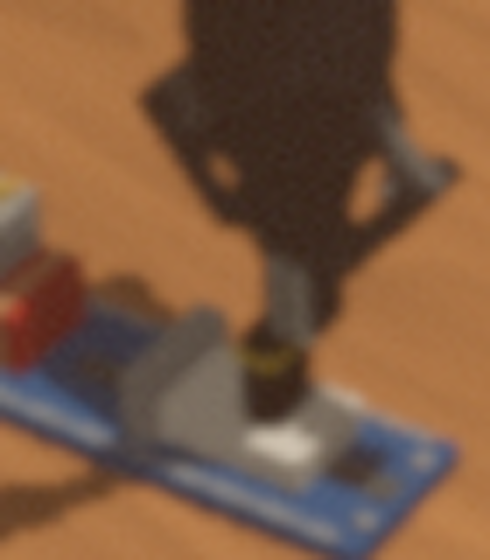

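```bash
python3 - <<'E'
from h import *
S=cap("side")
c=np.array([.2775,-.559]);d=np.array([.445,-.896])*.05
print("start tips expected",proj(S,[[*(c-d),.21],[*(c+d),.21]]),"seen",(356.7,312),(421.3,328))
for z in (.042,.055,.07): print(z,onz(S,[(237.1,163.6)],z),proj(S,[[.5124,.0289,z]]))
E
```

```text
start tips expected [[350.04053863 324.34623999]
 [415.50436835 342.77622999]] seen (356.7, 312) (421.3, 328)
0.042 [[0.53240867 0.05589336 0.042     ]] [[238.45099019 171.60953965]]
0.055 [[0.52201457 0.04386311 0.055     ]] [[238.26928271 167.81628641]]
0.07 [[0.51002138 0.02998205 0.07      ]] [[238.05658157 163.37470344]]
```

send_rows(plan=[[[0,0,0.1,0],[0,0,0.16,0],[0.0,-0.1,0.16,0],[0.0,-0.2,0.16,0],[0.0,-0.2,0.16,0]]], grip=0.47)

```text
time_s: 5.95
eef_pos: [0.513, -0.0755, 0.1227]
tool_rot: [[0.975, 0.224, 0.002], [0.224, -0.975, -0.003], [0.002, 0.003, -1.0]]
force: [0.2, 1.0, -0.7]
finger_gap: 0.0399
gripper_force: 0.0
```

```bash
python3 - <<'E'
from h import *
s=monitor.read_state(); print(s["time_s"],s["eef_pos"],s["finger_gap"]); e=s["eef_pos"]
S=cap("side");T=cap("top")
t=np.array([-.228,.974])*.02
def ov(p,box,f):
    x,y,w,h=box; im=cv2.resize(p["pixels"][y:y+h,x:x+w],None,fx=f,fy=f,interpolation=cv2.INTER_CUBIC)
    for A in ([[*(e[:2]-t),e[2]+.005],[*(e[:2]+t),e[2]+.005]],[[e[0],e[1],e[2]+.06],e]):
        uv=(proj(p,A)-[x,y]+.5)*f; cv2.polylines(im,[np.round(uv).astype(int)],False,(0,255,0),1)
    return im
u=proj(S,[e])[0].astype(int);v=proj(T,[e])[0].astype(int)
b=ov(S,(u[0]-35,u[1]-60,70,90),5.5);a=ov(T,(v[0]-35,v[1]-40,70,80),5.5)
im=np.zeros((500,790,3),np.uint8); im[:b.shape[0],:b.shape[1]]=b; im[:a.shape[0],400:400+a.shape[1]]=a
cv2.imwrite("pics/c6.png",im[:,:,::-1])
E
```

```text
5.95 [ 0.51296616 -0.07549366  0.12272046] 0.03993065513513524
```

View pics/c6.png

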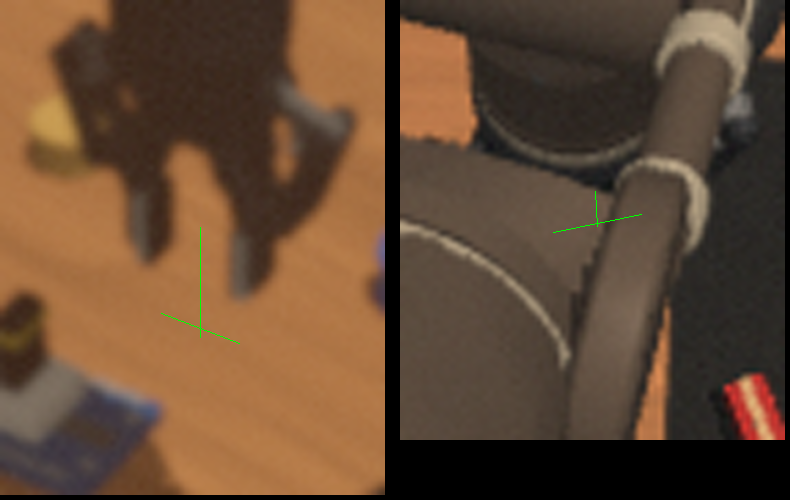

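The seen tips stand about 9 px (about 30 mm in height) above where the reported TCP projects, so the fingers closed just over the grip's top. I'll touch the bare table gently with shut fingers to settle the height offset.

send_rows(plan=[[[0,0.014,-0.1,0],[0,0.014,-0.18,0],[0,0.014,-0.22,0],[0,0.014,-0.22,0],[0,0.014,-0.228,0],[0,0.014,-0.232,0],[0,0.014,-0.234,0],[0,0.014,-0.234,0]]], grip=0)

```text
time_s: 6.85
eef_pos: [0.5133, -0.0637, 0.0059]
tool_rot: [[0.973, 0.229, 0.002], [0.229, -0.973, -0.0], [0.002, 0.001, -1.0]]
force: [-1.1, 0.1, 0.5]
finger_gap: -0.0001
gripper_force: 0.0
```

send_rows(plan=[[[0,0,-0.006,0],[0,0,-0.01,0],[0,0,-0.014,0],[0,0,-0.018,0]]])

```text
time_s: 7.25
eef_pos: [0.5121, -0.0636, -0.0044]
tool_rot: [[0.974, 0.229, -0.0], [0.229, -0.974, 0.0], [-0.0, -0.0, -1.0]]
force: [-0.5, 0.7, 0.7]
finger_gap: 0.0001
gripper_force: 0.0
```

No contact at −4 mm, so the tips really are higher than reported. I continue down.

send_rows(plan=[[[0,0,-0.008,0],[0,0,-0.016,0],[0,0,-0.022,0],[0,0,-0.028,0],[0,0,-0.032,0],[0,0,-0.034,0]]])

```text
time_s: 7.85
eef_pos: [0.512, -0.0635, -0.0215]
tool_rot: [[0.973, 0.229, -0.0], [0.229, -0.973, 0.0], [-0.0, -0.0, -1.0]]
force: [1.3, -0.5, 0.4]
finger_gap: -0.0001
gripper_force: 0.0
```

send_rows(plan=[[[0,0,-0.003,0],[0,0,-0.006,0],[0,0,-0.009,0],[0,0,-0.012,0]]])

```text
time_s: 8.25
eef_pos: [0.5123, -0.0636, -0.0273]
tool_rot: [[0.973, 0.229, 0.0], [0.229, -0.973, -0.0], [0.0, 0.0, -1.0]]
force: [0.9, -0.2, -0.0]
finger_gap: -0.0002
gripper_force: 0.0
```

send_rows(plan=[[[0,0,-0.003,0],[0,0,-0.006,0],[0,0,-0.009,0],[0,0,-0.012,0]]])

```text
time_s: 8.65
eef_pos: [0.5122, -0.0636, -0.0334]
tool_rot: [[0.973, 0.229, 0.0], [0.229, -0.973, -0.0], [0.0, 0.0, -1.0]]
force: [0.4, -0.2, -1.4]
finger_gap: 0.0002
gripper_force: 0.0
```

send_rows(plan=[[[0,0,-0.003,0],[0,0,-0.006,0],[0,0,-0.009,0],[0,0,-0.009,0]]])

```text
time_s: 9.05
eef_pos: [0.5121, -0.0636, -0.0336]
tool_rot: [[0.973, 0.229, -0.003], [0.229, -0.973, 0.0], [-0.003, -0.001, -1.0]]
force: [-11.3, 1.4, 33.8]
finger_gap: -0.0002
gripper_force: 16.7
```

Contact came at eef z = −0.0335, so true tip z = reported z + 33.5 mm; horizontally the tool agrees. Back to the grip with that correction.

send_rows(plan=[[[0,0,0.1,0],[0,0,0.2,0],[0,0.03,0.25,0],[-0.002,0.12,0.25,0],[-0.002,0.212,0.25,0],[-0.002,0.212,0.25,0],[-0.002,0.212,0.2,0],[-0.002,0.212,0.15,0],[-0.002,0.212,0.12,0],[-0.002,0.212,0.093,0],[-0.002,0.212,0.093,0],[-0.002,0.212,0.093,0]]], grip=0.47)

```text
time_s: 10.25
eef_pos: [0.5113, 0.0421, 0.0087]
tool_rot: [[0.974, 0.228, -0.0], [0.228, -0.974, -0.0], [-0.0, 0.0, -1.0]]
force: [0.1, -0.7, 0.7]
finger_gap: 0.0401
gripper_force: 0.0
```

send_rows(plan=[[[0,0,0,0],[0,0,0,0],[0,0,0,0],[0,0,0,0],[0,0,0,0]]], grip=0, force=40)

```text
time_s: 10.75
eef_pos: [0.5123, 0.0424, 0.0099]
tool_rot: [[0.973, 0.229, 0.002], [0.229, -0.973, -0.0], [0.002, 0.001, -1.0]]
force: [0.1, -0.4, 6.1]
finger_gap: 0.015
gripper_force: 42.7
```

Held (gap 15 mm, 43 N). Now I slide the jaw back.

send_rows(plan=[[[0.0014,-0.0058,0,0],[0.0028,-0.0117,0,0],[0.0041,-0.0175,0,0],[0.0046,-0.0195,0,0],[0.0046,-0.0195,0,0]]])

```text
time_s: 11.25
eef_pos: [0.5146, 0.0327, 0.0099]
tool_rot: [[0.973, 0.229, 0.002], [0.229, -0.973, 0.0], [0.002, 0.0, -1.0]]
force: [-1.6, 0.2, 5.8]
finger_gap: 0.0158
gripper_force: 42.7
```

send_rows(plan=[[[0.0014,-0.0058,0,0],[0.0028,-0.0117,0,0],[0.0041,-0.0175,0,0],[0.0046,-0.0195,0,0],[0.0046,-0.0195,0,0]]])

```text
time_s: 11.75
eef_pos: [0.5169, 0.0229, 0.0099]
tool_rot: [[0.973, 0.229, 0.002], [0.229, -0.973, 0.0], [0.002, 0.0, -1.0]]
force: [-0.6, 0.0, 6.6]
finger_gap: 0.0155
gripper_force: 42.7
```

send_rows(plan=[[[0.0014,-0.0058,0,0],[0.0028,-0.0117,0,0],[0.0037,-0.0156,0,0],[0.0037,-0.0156,0,0]]])

```text
time_s: 12.15
eef_pos: [0.5173, 0.0211, 0.0098]
tool_rot: [[0.974, 0.226, -0.001], [0.226, -0.974, 0.009], [0.001, -0.009, -1.0]]
force: [-3.3, 21.6, 9.2]
finger_gap: 0.0155
gripper_force: 43.4
```

The stop is reached (21 N, about 22 mm from where it started). I ease the pull, release and rise.

send_rows(plan=[[[-0.0025,0.0107,0,0],[-0.0025,0.0107,0,0],[-0.0025,0.0107,0,0]]])

```text
time_s: 12.45
eef_pos: [0.5174, 0.0212, 0.0099]
tool_rot: [[0.973, 0.229, 0.002], [0.229, -0.973, 0.0], [0.002, -0.0, -1.0]]
force: [-0.2, 2.0, 5.7]
finger_gap: 0.0153
gripper_force: 42.7
```

send_rows(plan=[[[0,0,0,0],[0,0,0,0],[0,0,0,0],[0,0,0.08,0],[0,0,0.18,0],[0,0,0.2,0]]], grip=0.47)

```text
time_s: 13.05
eef_pos: [0.521, 0.0201, 0.1141]
tool_rot: [[0.973, 0.228, 0.01], [0.229, -0.974, -0.001], [0.01, 0.003, -1.0]]
force: [1.6, -0.4, 0.9]
finger_gap: 0.04
gripper_force: 0.0
```

```bash
python3 - <<'E'
from h import *
s=monitor.read_state(); print(s["time_s"],s["eef_pos"],np.round(s["joints"],3),s["force"])
E
```

```text
13.05 [0.52102826 0.02011656 0.11407005] [-0.045  0.204  1.953 -0.     0.975  1.295] [ 1.62429034 -0.40228048  0.93107164]
```

send_rows(plan=[[[-0.156,-0.352,0,0.845],[-0.156,-0.352,0,0.845],[-0.156,-0.352,0,0.845],[-0.156,-0.352,0,0.845],[-0.156,-0.352,0,0.845],[-0.156,-0.352,0,0.845],[-0.156,-0.352,0,0.845],[-0.156,-0.352,0,0.845],[-0.156,-0.352,0,0.845],[-0.156,-0.352,0,0.845],[-0.156,-0.352,0,0.845],[-0.156,-0.352,0,0.845]]], grip=0.75)

```text
time_s: 14.25
eef_pos: [0.4377, -0.1554, 0.108]
tool_rot: [[-0.348, 0.938, -0.001], [0.938, 0.348, 0.0], [0.001, -0.001, -1.0]]
force: [0.3, -0.6, -0.2]
finger_gap: 0.0638
gripper_force: 0.0
```

```bash
python3 - <<'E'
from h import *
s=monitor.read_state(); print(s["time_s"],s["eef_pos"],s["finger_gap"],np.round(s["joints"],3))
T=cap("top");S=cap("side")
for n,p in (("T",T),("S",S)): np.savez("pics/open_%s.npz"%n,**{k:p[k] for k in ("pixels","camera_matrix","k1","rvec","tvec")})
def ov(p,box,f):
    x,y,w,h=box; return cv2.resize(p["pixels"][y:y+h,x:x+w],None,fx=f,fy=f,interpolation=cv2.INTER_CUBIC)
a=ov(T,(125,160,120,60),6.6);b=ov(S,(155,125,120,75),2.5)
c=ov(S,(160,125,60,55),3.5)
c=ov(S,(155,130,110,50),5.0)[:190]
im=np.zeros((596,792,3),np.uint8); im[:396]=a; im[400:590,:550]=c
cv2.imwrite("pics/c7.png",im[:,:,::-1])
E
```

```text
14.25 [ 0.43774316 -0.1554156   0.1080174 ] 0.06382015805601507 [-0.435  0.114  2.074 -0.     0.955 -0.79 ]
```

View pics/c7.png

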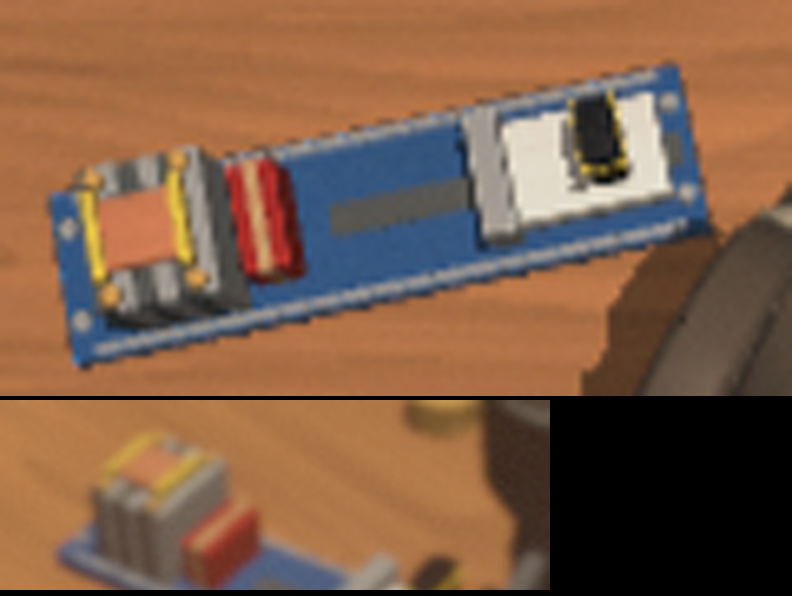

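Both clamp ends are clear now: jaw plate front edge at crop (463,112)–(483,240), core foot corner at (249,302), block0 upright and untouched. I turn these into distances.

```bash
python3 - <<'E'
from h import *
T=dict(np.load("pics/open_T.npz"));S=dict(np.load("pics/open_S.npz"))
f=lambda a,b:(a/6.6+125-.42,b/6.6+160-.42)
CT2=[f(49,194),f(678,64),f(713,233),f(79,367)]
def res(q):
    r=[]
    for p,h in ((T,CT2),):
        M=proj(p,boxpts(q[0],q[1],0,q[2],.074,.270,.012)).reshape(4,2,2).mean(1)
        for uv in h: d=M-np.array(uv); r+=list(d[np.argmin((d**2).sum(1))])
    return r
q=least_squares(res,[.494,.117,.23]).x; print("clamp",np.round(q,4),np.round(res(q),1))
for q in (q,[.4938,.1176,.2303]):
    ex=np.array([np.cos(q[2]),np.sin(q[2])]);ey=np.array([-ex[1],ex[0]])
    for n,uv,z in [("plate far",f(463,112),.042),("plate near",f(483,240),.042),("foot",f(249,302),.012),("core top far",f(208,148),.065),("core top near",f(218,312),.065)]:
        Y=onz(T,[uv],z)[0][:2]-q[:2]; print(n,np.round([Y@ex,Y@ey],4))
    P=onz(T,[(165,194)],.027)[0]
    b,_=fitblock([(T,hullmask(T,(165,194)))],P[:2],.012); Y=b[:2]-q[:2]; print("block0",np.round(b,4),np.round([Y@ex,Y@ey],4))
    Y=np.array([.5174,.0212])-q[:2]; print("grip by arm",np.round([Y@ex,Y@ey],4))
# side view: core front foot & plate from original crop c7 (x5, off 155,130)
g=lambda a,b:(a/5+155-.4,(b-400)/5+130-.4)
for n,uv,z in [("S block0 top front near",g(217,535),.042),("S plate top front far",g(378,556),.042)]:
    Y=onz(S,[uv],z)[0][:2]-q[:2]; print(n,np.round([Y@ex,Y@ey],4))
E
```

```text
clamp [0.4941 0.1178 0.2317] [ 0.2  0.3  0.1  0.1  0.  -0.2 -0.4 -0.1]
plate far [ 0.026  -0.0459]
plate near [-0.0282 -0.0443]
foot [-0.0268  0.0592]
core top far [0.0265 0.0531]
core top near [-0.0397  0.0597]
block0 [0.4858 0.1611 0.2425] [0.0019 0.0441]
grip by arm [ 0.0005 -0.0993]
plate far [ 0.0264 -0.0458]
plate near [-0.0278 -0.0443]
foot [-0.0265  0.0592]
core top far [0.0267 0.0532]
core top near [-0.0394  0.0598]
block0 [0.4858 0.1611 0.2425] [0.0021 0.0442]
grip by arm [ 0.001  -0.0992]
S block0 top front near [-0.0077  0.0391]
S plate top front far [ 0.0236 -0.0463]
```

send_rows(plan=[[[0.001,0,-0.1,0],[0.001,0,-0.18,0],[0.001,0,-0.24,0],[0.001,0,-0.276,0],[0.001,0,-0.276,0],[0.001,0,-0.276,0]]])

```text
time_s: 14.95
eef_pos: [0.4387, -0.1555, -0.0294]
tool_rot: [[-0.342, 0.94, -0.001], [0.94, 0.342, 0.0], [0.001, -0.001, -1.0]]
force: [0.2, -0.2, -1.0]
finger_gap: 0.0643
gripper_force: 0.0
```

Open gap is 0.104 m, so about 44 mm remains at the closed stop. Two blocks (40 mm) would not bite; three (60 mm) would, ending near 0.044. So I need two from the mat. Grasp the first.

send_rows(plan=[[[0,0,0,0],[0,0,0,0],[0,0,0,0],[0,0,0,0],[0,0,0.02,0],[0,0,0.1,0],[0,0,0.2,0],[0,0,0.24,0],[0,0,0.24,0]]], grip=0, force=30)

```text
time_s: 15.85
eef_pos: [0.4421, -0.157, 0.095]
tool_rot: [[-0.343, 0.939, 0.008], [0.939, 0.343, -0.004], [-0.006, 0.006, -1.0]]
force: [0.8, 0.2, -1.5]
finger_gap: 0.0455
gripper_force: 31.6
```

send_rows(plan=[[[0.1,0.588,0,-0.0595],[0.1,0.588,0,-0.0595],[0.1,0.588,0,-0.0595],[0.1,0.588,0,-0.0595],[0.1,0.588,0,-0.0595],[0.1,0.588,0,-0.0595],[0.1,0.588,0,-0.0595],[0.1,0.588,-0.06,-0.0595],[0.1,0.588,-0.12,-0.0595],[0.1,0.588,-0.12,-0.0595],[0.1,0.588,-0.12,-0.0595]]])

```text
time_s: 16.95
eef_pos: [0.487, 0.1376, 0.0296]
tool_rot: [[-0.228, 0.974, -0.004], [0.974, 0.228, -0.001], [0.0, -0.004, -1.0]]
force: [-0.1, 0.9, -1.4]
finger_gap: 0.0453
gripper_force: 31.5
```

send_rows(plan=[[[0,0,0,0],[0,0,-0.03,0],[0,0,-0.06,0],[0,0,-0.08,0],[0,0,-0.09,0],[0,0,-0.097,0],[0,0,-0.097,0],[0,0,-0.097,0]]])

```text
time_s: 17.75
eef_pos: [0.4894, 0.1386, -0.0173]
tool_rot: [[-0.229, 0.973, 0.001], [0.973, 0.229, 0.0], [-0.0, 0.001, -1.0]]
force: [0.8, 0.8, 0.2]
finger_gap: 0.0453
gripper_force: 31.6
```

send_rows(plan=[[[0,0,-0.002,0],[0,0,-0.004,0],[0,0,-0.006,0],[0,0,-0.006,0]]])

```text
time_s: 18.15
eef_pos: [0.4895, 0.1386, -0.0188]
tool_rot: [[-0.229, 0.973, 0.0], [0.973, 0.229, -0.0], [-0.0, 0.0, -1.0]]
force: [-4.0, -0.8, 13.3]
finger_gap: 0.0455
gripper_force: 33.1
```

Block stands on the bed (contact felt). Ease, release, rise.

send_rows(plan=[[[0,0,0.003,0],[0,0,0.003,0]]])

```text
time_s: 18.35
eef_pos: [0.4894, 0.1386, -0.0188]
tool_rot: [[-0.229, 0.973, 0.001], [0.973, 0.229, 0.0], [-0.0, 0.001, -1.0]]
force: [0.6, -0.2, 4.2]
finger_gap: 0.0455
gripper_force: 32.1
```

send_rows(plan=[[[0,0,0,0],[0,0,0,0],[0,0,0,0],[0,0,0.04,0],[0,0,0.14,0],[0,0,0.22,0],[0,0,0.22,0]]], grip=0.7)

```text
time_s: 19.05
eef_pos: [0.4946, 0.1396, 0.0968]
tool_rot: [[-0.229, 0.973, 0.013], [0.973, 0.229, 0.002], [-0.001, 0.013, -1.0]]
force: [0.3, 0.5, -0.7]
finger_gap: 0.0597
gripper_force: 0.0
```

send_rows(plan=[[[-0.0732,-0.797,0,0.0645],[-0.0732,-0.797,0,0.0645],[-0.0732,-0.797,0,0.0645],[-0.0732,-0.797,0,0.0645],[-0.0732,-0.797,0,0.0645],[-0.0732,-0.797,0,0.0645],[-0.0732,-0.797,0,0.0645],[-0.0732,-0.797,0,0.0645],[-0.0732,-0.797,0,0.0645],[-0.0732,-0.797,0,0.0645],[-0.0732,-0.797,0,0.0645]]])

```text
time_s: 20.15
eef_pos: [0.4515, -0.2586, 0.0898]
tool_rot: [[-0.352, 0.936, -0.002], [0.936, 0.352, 0.002], [0.002, -0.001, -1.0]]
force: [-0.4, -0.0, -0.2]
finger_gap: 0.0601
gripper_force: 0.0
```

```bash
python3 - <<'E'
from h import *
s=monitor.read_state(); print(s["time_s"],s["eef_pos"],s["finger_gap"])
T=cap("top");S=cap("side"); q=[.494,.1177,.231]
ex=np.array([np.cos(q[2]),np.sin(q[2])]);ey=np.array([-ex[1],ex[0]])
print([(np.round(c[0],1).tolist(),c[2].tolist()) for c in redcomps(T)])
for yc in (.0442,.0215):
    X=np.array(q[:2])+yc*ey; uv=proj(T,[[*X,.027]])[0]
    hsv=cv2.cvtColor(T["pixels"],cv2.COLOR_RGB2HSV); 
    b,e=fitblock([(T,hullmask(T,uv,8))],X,.012); Y=b[:2]-q[:2]; print("block",np.round(b,4),np.round([Y@ex,Y@ey],4),round(e,3))
a=cv2.resize(T["pixels"][160:220,125:240],None,fx=6.6,fy=6.6,interpolation=cv2.INTER_CUBIC)
cv2.imwrite("pics/c8.png",a[:,:,::-1])
uv=(320,208); m=hullmask(T,uv); 
if m.sum()>60: print("B",fitblock([(T,m)],[.4523,-.26],.003))
E
```

```text
20.15 [ 0.45145494 -0.25857656  0.08975337] 0.06012658616149478
[([312.4, 168.3], [309, 163, 9, 13, 63]), ([168.3, 192.4], [159, 183, 20, 20, 282]), ([493.0, 351.5], [474, 326, 38, 54, 1690])]
block [0.487  0.1601 3.348 ] [0.0029 0.0429] 0.137
block [0.4887 0.1428 3.1959] [0.0005 0.0256] 0.144Traceback (most recent call last):
  File "<stdin>", line 12, in <module>
  File "h.py", line 67, in hullmask
    cv2.fillConvexPoly(o,cv2.convexHull(np.c_[xs,ys].astype(np.int32)),1); return o>0
    ~~~~~~~~~~~~~~~~~~^^^^^^^^^^^^^^^^^^^^^^^^^^^^^^^^^^^^^^^^^^^^^^^^^^^
cv2.error: OpenCV(4.12.0) /io/opencv/modules/imgproc/src/drawing.cpp:2404: error: (-215:Assertion failed) points.checkVector(2, CV_32S) >= 0 in function 'fillConvexPoly'
```

send_rows(plan=[[[0,0,0,0],[0,0,-0.1,0],[0,0,-0.16,0],[0,0,-0.21,0],[0,0,-0.24,0],[0,0,-0.24,0],[0,0,-0.24,0]]])

```text
time_s: 20.95
eef_pos: [0.453, -0.26, -0.0287]
tool_rot: [[-0.353, 0.936, 0.001], [0.936, 0.353, -0.0], [-0.001, 0.0, -1.0]]
force: [-0.1, 0.6, -0.1]
finger_gap: 0.0597
gripper_force: 0.0
```

send_rows(plan=[[[0,0,0,0],[0,0,0,0],[0,0,0,0],[0,0,0,0],[0,0,0.02,0],[0,0,0.1,0],[0,0,0.2,0],[0,0,0.24,0],[0,0,0.24,0]]], grip=0, force=30)

```text
time_s: 21.85
eef_pos: [0.4553, -0.2622, 0.0954]
tool_rot: [[-0.352, 0.936, 0.007], [0.936, 0.352, -0.005], [-0.007, 0.005, -1.0]]
force: [0.5, 0.2, -0.8]
finger_gap: 0.0455
gripper_force: 31.7
```

send_rows(plan=[[[0.0844,0.7516,0,-0.0645],[0.0844,0.7516,0,-0.0645],[0.0844,0.7516,0,-0.0645],[0.0844,0.7516,0,-0.0645],[0.0844,0.7516,0,-0.0645],[0.0844,0.7516,0,-0.0645],[0.0844,0.7516,0,-0.0645],[0.0844,0.7516,0,-0.0645],[0.0844,0.7516,0,-0.0645],[0.0844,0.7516,0,-0.0645],[0.0844,0.7516,-0.06,-0.0645],[0.0844,0.7516,-0.12,-0.0645]]])

```text
time_s: 23.05
eef_pos: [0.4951, 0.1145, 0.0305]
tool_rot: [[-0.228, 0.974, 0.002], [0.974, 0.228, -0.0], [-0.001, 0.002, -1.0]]
force: [-0.3, -0.2, -1.7]
finger_gap: 0.0455
gripper_force: 31.7
```

send_rows(plan=[[[0,0,0,0],[0,0,-0.03,0],[0,0,-0.06,0],[0,0,-0.08,0],[0,0,-0.092,0],[0,0,-0.096,0],[0,0,-0.099,0],[0,0,-0.102,0],[0,0,-0.102,0]]])

```text
time_s: 23.95
eef_pos: [0.495, 0.1156, -0.0186]
tool_rot: [[-0.229, 0.973, 0.0], [0.973, 0.229, -0.0], [-0.0, 0.0, -1.0]]
force: [-3.3, -1.9, 8.0]
finger_gap: 0.0453
gripper_force: 32.7
```

send_rows(plan=[[[0,0,0.002,0],[0,0,0.002,0]]])

```text
time_s: 24.15
eef_pos: [0.4953, 0.116, -0.0185]
tool_rot: [[-0.229, 0.973, 0.002], [0.973, 0.229, 0.0], [-0.0, 0.002, -1.0]]
force: [-0.6, 0.1, -1.0]
finger_gap: 0.0453
gripper_force: 31.7
```

send_rows(plan=[[[0,0,0,0],[0,0,0,0],[0,0,0,0],[0,0,0.04,0],[0,0,0.14,0],[0,0,0.22,0],[0,0,0.22,0]]], grip=0.7)

```text
time_s: 24.85
eef_pos: [0.5003, 0.1167, 0.0969]
tool_rot: [[-0.229, 0.973, 0.013], [0.973, 0.229, 0.002], [-0.001, 0.013, -1.0]]
force: [1.7, 0.1, 0.4]
finger_gap: 0.0601
gripper_force: 0.0
```

send_rows(plan=[[[-0.09,-0.53,0,-0.7855],[-0.09,-0.53,0,-0.7855],[-0.09,-0.53,0,-0.7855],[-0.09,-0.53,0,-0.7855],[-0.09,-0.53,0,-0.7855],[-0.09,-0.53,0,-0.7855],[-0.09,-0.53,0,-0.7855],[-0.09,-0.53,0,-0.7855],[-0.09,-0.53,0,-0.7855],[-0.09,-0.53,0,-0.7855],[-0.09,-0.53,0,-0.7855],[-0.09,-0.53,0,-0.7855]]], grip=0.47)

```text
time_s: 26.05
eef_pos: [0.4488, -0.149, 0.0899]
tool_rot: [[0.973, 0.229, -0.001], [0.229, -0.973, 0.001], [-0.001, -0.001, -1.0]]
force: [0.3, -0.3, 0.7]
finger_gap: 0.0401
gripper_force: 0.0
```

```bash
python3 - <<'E'
from h import *
s=monitor.read_state(); print(s["time_s"],s["eef_pos"],s["finger_gap"],s["tool_rot"])
T=cap("top");S=cap("side")
a=cv2.resize(T["pixels"][160:220,125:240],None,fx=6.6,fy=6.6,interpolation=cv2.INTER_CUBIC)
b=cv2.resize(S["pixels"][138:180,165:265],None,fx=4.5,fy=4.5,interpolation=cv2.INTER_CUBIC)
im=np.zeros((590,792,3),np.uint8); im[:396,:a.shape[1]]=a; im[400:400+b.shape[0],:b.shape[1]]=b[:190]
cv2.imwrite("pics/c9.png",im[:,:,::-1])
E
```

```text
26.05 [ 0.44877768 -0.14895552  0.08988284] 0.04008667850964506 [[ 9.73455916e-01  2.28869849e-01 -1.47368998e-03]
 [ 2.28870972e-01 -9.73456556e-01  6.42322817e-04]
 [-1.28756485e-03 -9.62557803e-04 -9.99998708e-01]]
```

View pics/c9.png

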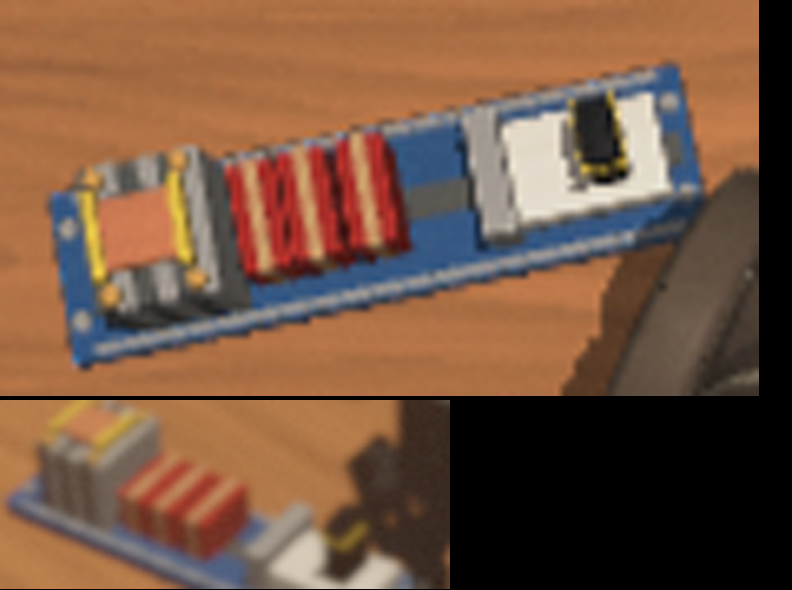

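All three blocks stand upright and square on the bed, at crop (260,220), (315,205) and (370,190), with the jaw still fully open at (490,180). Now I grip and push.

send_rows(plan=[[[0.135,0.34,0,0],[0.135,0.34,0,0],[0.135,0.34,0,0],[0.135,0.34,0,0],[0.135,0.34,0,0],[0.135,0.34,0,0],[0.135,0.34,-0.06,0],[0.135,0.34,-0.12,0],[0.135,0.34,-0.15,0],[0.135,0.34,-0.161,0],[0.135,0.34,-0.161,0],[0.135,0.34,-0.161,0]]])

```text
time_s: 27.35
eef_pos: [0.5177, 0.02, 0.011]
tool_rot: [[0.974, 0.228, 0.001], [0.228, -0.974, -0.0], [0.001, 0.001, -1.0]]
force: [-0.1, 0.0, -0.2]
finger_gap: 0.04
gripper_force: 0.0
```

send_rows(plan=[[[0,0,0,0],[0,0,0,0],[0,0,0,0],[0,0,0,0],[0,0,0,0]]], grip=0, force=60)

```text
time_s: 27.85
eef_pos: [0.518, 0.0211, 0.0116]
tool_rot: [[0.973, 0.229, 0.002], [0.229, -0.973, 0.0], [0.002, 0.0, -1.0]]
force: [-1.2, 1.7, 6.3]
finger_gap: 0.0154
gripper_force: 59.8
```

send_rows(plan=[[[-0.0018,0.0078,0,0],[-0.0037,0.0156,0,0],[-0.0055,0.0234,0,0],[-0.0073,0.0312,0,0],[-0.0092,0.0389,0,0],[-0.011,0.0467,0,0],[-0.0128,0.0545,0,0],[-0.0137,0.0584,0,0],[-0.0137,0.0584,0,0]]])

```text
time_s: 28.75
eef_pos: [0.5112, 0.0499, 0.0116]
tool_rot: [[0.973, 0.23, 0.002], [0.23, -0.973, -0.001], [0.002, 0.001, -1.0]]
force: [-1.7, 0.3, 6.5]
finger_gap: 0.0153
gripper_force: 59.8
```

send_rows(plan=[[[-0.0009,0.0039,0,0],[-0.0018,0.0078,0,0],[-0.0027,0.0117,0,0],[-0.0037,0.0156,0,0],[-0.0046,0.0195,0,0],[-0.0046,0.0195,0,0]]])

```text
time_s: 29.35
eef_pos: [0.5089, 0.0593, 0.0116]
tool_rot: [[0.973, 0.23, 0.002], [0.23, -0.973, -0.001], [0.002, 0.001, -1.0]]
force: [-2.1, -2.3, 5.6]
finger_gap: 0.0148
gripper_force: 59.8
```

send_rows(plan=[[[-0.0005,0.0019,0,0],[-0.0009,0.0039,0,0],[-0.0014,0.0058,0,0],[-0.0018,0.0078,0,0],[-0.0023,0.0097,0,0],[-0.0023,0.0097,0,0]]])

```text
time_s: 29.95
eef_pos: [0.5082, 0.0626, 0.0117]
tool_rot: [[0.973, 0.23, 0.003], [0.23, -0.973, -0.003], [0.002, 0.004, -1.0]]
force: [-1.8, -7.2, 6.0]
finger_gap: 0.015
gripper_force: 59.8
```

send_rows(plan=[[[-0.0005,0.0019,0,0],[-0.0009,0.0039,0,0],[-0.0009,0.0039,0,0],[-0.0009,0.0039,0,0]]])

```text
time_s: 30.35
eef_pos: [0.5082, 0.0626, 0.0117]
tool_rot: [[0.973, 0.231, 0.003], [0.231, -0.973, -0.006], [0.002, 0.007, -1.0]]
force: [-0.9, -13.7, 5.3]
finger_gap: 0.015
gripper_force: 59.8
```

send_rows(plan=[[[-0.0004,0.0016,0,0],[-0.0004,0.0016,0,0],[-0.0004,0.0016,0,0],[-0.0004,0.0016,0,0],[-0.0004,0.0016,0,0]]])

```text
time_s: 30.85
eef_pos: [0.5082, 0.0626, 0.0117]
tool_rot: [[0.973, 0.231, 0.004], [0.232, -0.973, -0.007], [0.002, 0.008, -1.0]]
force: [-0.2, -17.1, 4.8]
finger_gap: 0.0149
gripper_force: 59.8
```

```bash
python3 - <<'E'
from h import *
S=cap("side"); s=monitor.read_state(); print(s["time_s"],np.round(s["eef_pos"],4),np.round(s["force"],1),s["gripper_force"])
print([(np.round(c[0],1).tolist(),c[2].tolist()) for c in redcomps(S,20)])
o=np.array([.494,.1177]);e=.231;ey=np.array([-np.sin(e),np.cos(e)])
P=np.vstack([boxpts(*(o+y*ey),.012,e) for y in (.0085,.0285,.0485)]); uv=proj(S,P); print("expected stack bbox",uv.min(0),uv.max(0))
E
```

```text
30.9 [0.5082 0.0626 0.0117] [  1.  -16.6   5. ] 59.77086961269379
[([201.3, 159.2], [194, 152, 17, 17, 138]), ([328.1, 222.4], [318, 211, 20, 23, 236])]
expected stack bbox [188.95424088 148.40884363] [217.38038063 173.05600899]
```

Jaw is blocked at about 0.0425 travel with 17 N of push. That matches three upright blocks filling the measured gap, so I hand in.

```bash
python3 -c "
from h import *
print(job.finish_job())"
```

```text
the job is handed in; nothing more can be done
None
```

I handed the job in with three blocks on the bed (two added from the mat) and the jaw still held by its grip, pressing the stack against the transformer with about 17 N at about 42.5 mm of travel; the verdict was not shown.

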